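# Hang the spacing pail on the stand's hook

## Robot

A 7-joint arm with a two-finger parallel gripper is mounted at the origin on a cart in front of the work surface, level with it; the furniture and walls round the work are solid. World frame = base frame: x ahead of the robot, y to its left, z up, the work surface at z = 0. Lengths are in m, angles in rad, forces in N, time in s.
With the tool pointing down it reaches from about 0.35 to 0.9 m from the base axis. Payload 8.1 kg.
Tool frame: the origin (TCP) lies midway between the tips of the shut fingers; the grasp point (between the pads) lies 19 mm behind it; z points along the fingers, x is the direction in which the jaws open and shut, and the axes are right-handed (so a half turn about z gives the same grasp; the last joint's range is limited). The gripper opens to 92 mm and grips with 3 to 60 N. Pads are 19 mm wide; open, the fingers measure 130 mm over their backs; the gripper's body (75 mm by 190 mm) begins 47 mm behind the grasp point.
Start: joints at [1.237, 0.434, 0.025, 1.573, -0.012, 1.134, -0.075], TCP at [0.143, -0.608, 0.227] pointing down, gripper open.
Joint ranges: [-2.62, 2.62], [-0.44, 2.09], [-1.27, 1.32], [0.08, 2.57], [-1.32, 4.46], [0.12, 2], [-2.74, 2.74]. Speed limits (rad/s): [2.22, 2.22, 3.01, 3.01, 3.14, 3.14, 3.14].

## Interface

Orientations are given as a rotation vector (axis times angle).
In Python, from cell import arm gives the robot as it stands.
- The arm moves only by the tool jog_arm, never from a script. Its argument "commands" is a list of rows, each an object with "translation": the shift along the tool's x, y, z in mm, a list of three; "turn": the turn, a rotation vector about the tool's x, y, z in rad, a list of three. A call has 1 to 12 rows; each row is the pose to reach, as a shift and turn from the pose commanded when the call began, along the tool's axes at that moment; what a row does not reach only later rows make up. A row lasts 1/12 s, in which the tool goes at most 41.7 mm and 7.16 degrees, less where a joint would pass 70% of its speed; a pose out of reach is approached as far as the arm can. A call with a gripper value outside its range is refused whole. "claw" is the closure, from -1 (fully open) to 1 (shut), so that 0 is half open, set as the call begins (left out, the last holds). The fingers move at their own pace and stop on an object; "grip_force" is the grip in N (left out, the last holds). Time passes only in rows, so rows that repeat a pose let the fingers close. It gives the time, the measured TCP pose, the force and the opening at its end, in the units of the state.
- arm.observe(): the state, without advancing time (a new reading comes with each control period).
- arm.get_image(name): name is "side" or "top"; returns the picture (480x640x3 uint8, blue, green, red); there is no depth.
- arm.camera_info(name): a dict with "vertical_fov" (degrees; the focal length in pixels is half the picture's height over the tangent of half this angle, whatever the lens; pixels are square), "cx", "cy" (the principal point, pixels), "eye" and "rotation" of the camera in the world. Camera axes: x right, y up, looking along -z (the intrinsics and any distortion apply to the point x, -y, -z); pixel columns grow to the right and rows downward; lengths in m; the calibration is good to about 2 mm. A picture is of the moment at which its call begins. camera_info takes no time and is no camera call.
- arm.sign_off(): hands the job in, once; it reports no verdict.
Trained networks look in the newest picture that a camera, given by its name, has taken for a name from the list of things; names that differ only in an ending like _2 or _b are one class to them, and where a whole thing is asked for, a point or a joint stands for the part that bears it (a point fixed in the world has none). Each returns a list of dicts, best first, with "confidence" (0 to 1); they miss things now and then, are a little off and sometimes report something else, mostly with a low value. They report only what shows in the picture. A call takes as long as a camera call.
- arm.trace(camera, query): "region" (480x640 bool, what is visible of it) and "box" ([left, top, width, height] in pixels, round what is visible of it).
- arm.landmark_of(camera, query): "at" ([column, row] in pixels: a listed point, or the origin of a listed thing).
The state is a dict: "clock": time; "joints": joint angles; "dq": joint speeds; "joint_efforts": joint torques, N m; "position": TCP position; "ee_rot": TCP orientation; "force": force on the tool from outside, world axes, zero at the start; "ft_torque": the same for the moment, N m; "width": opening from 0.0 (shut) to 1.0 (fully open).
Only numpy, scipy, OpenCV 4.12 (cv2) and the standard library are available. Lean on these libraries where they do the work, as an engineer would, in place of code of your own. Each camera call takes 0.05 s, during which the arm holds its last target. There are 200 camera calls.

## Task

Leaving the small steel pail standing where it is, swing its folded handle upright; then lift the pail by the handle and hang it on the double hook of the stand, the handle lying across both prongs. The hook is easily bent: lower the pail gently, without pressing hard, until the hook bears its weight, and only then let go; leave the other things on the bench alone.

Things in the scene. Friction and masses are not known exactly. Their poses are not given: they have to be found in the camera images.
- pail: small open steel pail holding a few metal slugs (fixed in it; 0.5 to 0.7 kg in all), rim 84 mm and foot 68 mm in diameter, 75 mm tall; origin at the centre of its underside, z up; its y axis runs along the handle's pivot line, 58 mm above the underside (pivots at y = +-52 mm); the folded handle lies towards its -x side.
- bail (a joint): angle of the pail's swing handle (bail), rad: 0 = upright, positive = folded towards the pail's -x; stops at +-1.15; starts at 0.7 to 0.95, slanting up and out over the rim. Slight friction (0.02 N m): stays where left. A level push can jam it: rise while pushing. A U of 5 mm wire; its straight crossbar, 84 mm long, lies 95 mm from the pivot line (153 mm above the pail's underside when upright).
- bail_bar (a point): middle of the handle's crossbar, centre of the wooden grip on it (40 mm long, 10 mm in diameter); y along the crossbar, z away from the pivots.
- hook_stand: fixed stand with a double hook; origin on the bench below the middle of the hook's seat. Two prongs of 8 mm rod at y = +-32 mm point along its -x; seat level from x = -9 to +9 mm, then a nose rising 17 mm at x = -21 mm; behind, it rises 12 mm to an arm back to the post. HEIGHT VARIES, not reported, see or feel it: seat top 212 to 236 mm above the bench. Rigid; over 20 N on the stand is a fault.
- post_top (a point): top of the stand's round post (18 mm thick), 266 mm above the bench, at x = +125 mm of the stand; the hook is clamped on it. Foot plate x = 70 to 180, y +-75 mm of the stand, 12 mm thick. Come from the front (stand's -x): with the crossbar's centre 268 mm above the bench it passes over the noses and the pail's rim passes below the prongs, whatever the hook's height.
- loupe: black loupe, a cylinder 37 mm wide and 38 mm tall, standing; bystander; origin under its centre.
- brayer: ink roller, black roller with a wooden handle, 112x186x40 mm, lying; bystander; origin under its centre.
- marker_black: black marker 12x136x14 mm, lying; bystander; origin under its centre.
- bone_folder: cream flat folder blade 20x146x8 mm, lying; bystander; origin under its centre.
- quoin_key: T-shaped steel key 70x94x11 mm, lying; bystander; origin under its centre.

How it is judged:
By the outcome, as a careful person would: the job done as asked, in the order asked, and still so for the second after the job is handed in, with the robot touching nothing.
It also fails if it takes over 72 s, if anything falls off the work surface, if the arm or the gripper's body presses on something with over 40 N, if the wrist force passes 120 N, or if a joint passes its speed limit or range.

## Working session

There is one attempt and no reset: what is moved stays moved. The work goes in short steps, Python scripts to look and compute and a tool call to move; the robot and the scene stay as the last step left them, time stands still between calls to the robot, and variables do not carry over. Pictures are saved under pics/ and viewed, about 8 in all and at most 12, crops included, and the job is handed in when it is done.

Besides the shell and the picture viewer there is one more tool, called after "Request:" as name(argument=value, ...) on one line, values as JSON. jog_arm: Moves the arm, as the interface text tells. Its arguments: {"type":"object","properties":{"commands":{"type":"array","items":{"type":"object","properties":{"translation":{"type":"array","items":{"type":"number"}},"turn":{"type":"array","items":{"type":"number"}}}}},"claw":{"type":"number"},"grip_force":{"type":"number"}},"required":["commands"]}

```bash
ls; mkdir -p pics; cat > h.py <<'E'
import numpy as np, cv2
from scipy.spatial.transform import Rotation as R
from cell import arm
def K(n):
    c=arm.camera_info(n); f=240/np.tan(np.radians(c['vertical_fov'])/2)
    return c,f
def proj(n,P):
    c,f=K(n); P=np.atleast_2d(P); q=(P-np.array(c['eye']))@np.array(c['rotation']).reshape(3,3)
    return np.c_[c['cx']+f*q[:,0]/-q[:,2], c['cy']-f*q[:,1]/-q[:,2]]
def ray(n,uv):
    c,f=K(n); d=np.array([(uv[0]-c['cx'])/f,-(uv[1]-c['cy'])/f,-1.]); return np.array(c['eye']),np.array(c['rotation']).reshape(3,3)@d
def atz(n,uv,z):
    e,d=ray(n,uv); return e+d*(z-e[2])/d[2]
def tri(a,b):
    (e1,d1),(e2,d2)=ray('side',a),ray('top',b)
    d1=d1/np.linalg.norm(d1);d2=d2/np.linalg.norm(d2)
    s=np.linalg.lstsq(np.c_[d1,-d2],e2-e1,rcond=None)[0]
    p,q=e1+d1*s[0],e2+d2*s[1]; return (p+q)/2,np.linalg.norm(p-q)
def st():
    s=arm.observe(); print({k:np.round(s[k],3).tolist() for k in('clock','position','ee_rot','force','width','joints')}); print(np.round(R.from_rotvec(s['ee_rot']).as_matrix(),3)); return s
E
python3 - <<'E'
from h import *
for n in('side','top'):
    print(n,arm.camera_info(n)); cv2.imwrite(f'pics/{n}0.png',arm.get_image(n))
    for q in('pail','bail_bar','hook_stand','post_top'):
        print(q,[(np.round(d['at'],1).tolist(),round(d['confidence'],2)) for d in arm.landmark_of(n,q)[:3]])
    for q in('pail','bail','hook_stand','loupe','brayer','marker_black','bone_folder','quoin_key'): print(q,[(np.round(d['box']).tolist(),round(d['confidence'],2)) for d in arm.trace(n,q)[:2]])
st()
E
```

```text
pics
side {'vertical_fov': 49.224086195774774, 'cx': 318.1357031670334, 'cy': 245.40485025830083, 'eye': array([0.13803976, 0.78053975, 0.68869123]), 'rotation': array([ 0.35761849, -1.28867508, -2.27662845])}
pail [([304.2, 352.6], 0.74)]
bail_bar [([346.1, 307.1], 0.8)]
hook_stand []
post_top [([308.8, 157.3], 0.79)]
pail [([283.0, 293.0, 68.0, 69.0], 0.75)]
bail [([305.0, 293.0, 46.0, 56.0], 0.76)]
hook_stand [([273.0, 155.0, 104.0, 129.0], 0.92), ([372.0, 277.0, 52.0, 68.0], 0.54)]
loupe []
brayer [([374.0, 278.0, 49.0, 65.0], 0.83)]
marker_black [([353.0, 336.0, 17.0, 53.0], 0.88)]
bone_folder [([284.0, 297.0, 65.0, 66.0], 0.61), ([420.0, 267.0, 9.0, 38.0], 0.57)]
quoin_key [([253.0, 295.0, 29.0, 30.0], 0.82)]
top {'vertical_fov': 49.49746965820831, 'cx': 323.7440597887986, 'cy': 238.74704621069256, 'eye': array([0.50206903, 0.06472145, 1.10649777]), 'rotation': array([ 0.09205244, -0.06890107, -1.59363746])}
pail [([280.6, 267.6], 0.87), ([313.3, 205.6], 0.22)]
bail_bar [([292.7, 302.4], 0.94), ([376.8, 311.3], 0.63), ([431.4, 157.6], 0.21)]
hook_stand [([376.8, 312.8], 0.57)]
post_top [([432.0, 161.9], 0.97), ([220.9, 313.6], 0.62)]
pail [([256.0, 245.0, 64.0, 68.0], 0.84)]
bail [([258.0, 254.0, 64.0, 59.0], 0.79)]
hook_stand [([372.0, 136.0, 76.0, 120.0], 0.74), ([267.0, 310.0, 63.0, 20.0], 0.26)]
loupe [([214.0, 309.0, 21.0, 16.0], 0.74)]
brayer [([333.0, 277.0, 94.0, 57.0], 0.57)]
marker_black [([268.0, 311.0, 61.0, 21.0], 0.61)]
bone_folder [([415.0, 298.0, 62.0, 38.0], 0.89)]
quoin_key [([287.0, 194.0, 46.0, 41.0], 0.63)]
{'clock': 1.3, 'position': [0.143, -0.608, 0.227], 'ee_rot': [2.462, -1.951, -0.0], 'force': [0.19, 0.368, -1.077], 'width': 0.999, 'joints': [1.237, 0.435, 0.025, 1.573, -0.012, 1.134, -0.075]}
[[ 0.229 -0.973 -0.   ]
 [-0.973 -0.229 -0.   ]
 [-0.     0.    -1.   ]]
```

View images.

```bash
sed -i "s/np.array(c\['rotation'\]).reshape(3,3)/R.from_rotvec(c['rotation']).as_matrix()/g" h.py
python3 - <<'E'
from h import *
a=cv2.imread('pics/top0.png'); b=cv2.imread('pics/side0.png')
cv2.imwrite('pics/t1.png',cv2.resize(a[120:345,190:490],None,fx=2.66,fy=2.66,interpolation=cv2.INTER_CUBIC))
cv2.imwrite('pics/s1.png',cv2.resize(b[140:395,240:440],None,fx=2.35*1.0,fy=2.35,interpolation=cv2.INTER_CUBIC))
print('pail',atz('top',[280.6,267.6],0),atz('side',[304.2,352.6],0))
print('bar',tri([346.1,307.1],[292.7,302.4]))
print('post',tri([308.8,157.3],[432,161.9]),atz('top',[432,161.9],.266))
E
```

```text
pail [0.55629761 0.17287308 0.        ] [0.55171942 0.1625804  0.        ]
bar (array([0.48261767, 0.13817852, 0.12287489]), np.float64(0.004038891327946983))
post (array([ 0.71345512, -0.10218027,  0.26893568]), np.float64(0.007880133595993577)) [ 0.71071297 -0.10469072  0.266     ]
```

View pics/t1.png

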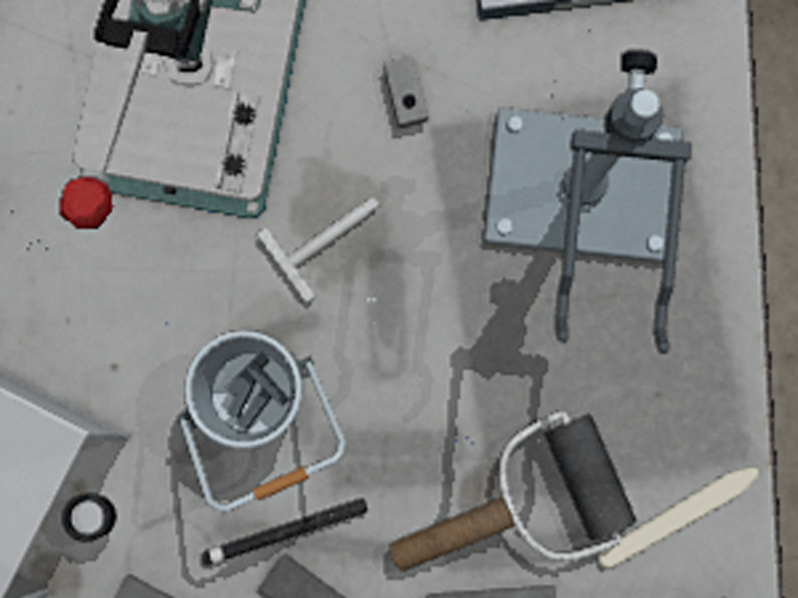

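View pics/s1.png

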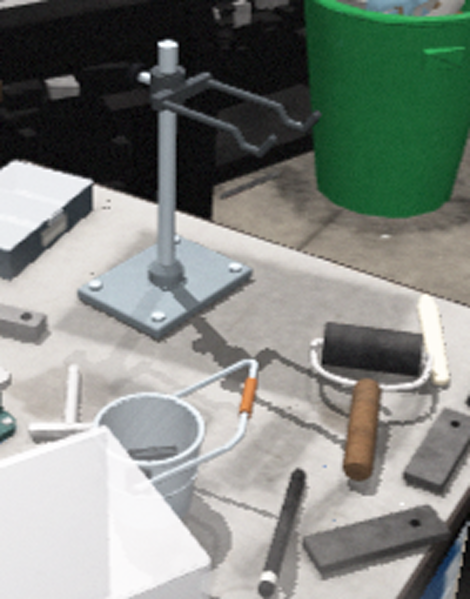

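The top view shows the pail (crop 244,388), its handle folded towards the robot, and the stand with its prongs also facing the robot. In the side view the noses are at crop (270,140) and (316,116). Next I'll fit the poses.

```bash
cat > fit.py <<'E'
from h import *
from scipy.optimize import least_squares
T=lambda u,v:('top',u/2.66+190,v/2.66+120); S=lambda u,v:('side',u/2.35+240,v/2.35+140)
def run(obs,model,x0,names=True):
    def res(p): return np.concatenate([proj(o[0],model(p,k))[0]-o[1:] for k,o in obs])
    r=least_squares(res,x0,loss='soft_l1'); print(np.round(r.x,4)); 
    for (k,o),e in zip(obs,res(r.x).reshape(-1,2)): print(o[0],k,np.round(e,1))
    return r.x
def stand(p,k):
    x,y,w,h=p; q=np.array(k,float)*1e-3; 
    if q[2]<0: q[2]=h+(-q[2]-.5)   # negative: relative to seat top, -500 = 0
    c,s=np.cos(w),np.sin(w); return [x+c*q[0]-s*q[1],y+s*q[0]+c*q[1],q[2]]
def pail(p,k):
    x,y,w,a=p; c,s=np.cos(w),np.sin(w)
    if k[0]=='b': q=np.array([-np.sin(a)*.095,k[1]*1e-3,.058+np.cos(a)*.095])
    else: q=np.array(k,float)*1e-3
    return [x+c*q[0]-s*q[1],y+s*q[0]+c*q[1],q[2]]
E
python3 - <<'E'
from fit import *
print('stand')
obs=[((180,75,12),T(499,108)),((70,75,12),T(485,242)),((70,-75,12),T(664,260)),((125,0,266),T(645,103)),
 ((180,75,12),S(80,291)),((70,75,12),S(158,328)),((70,-75,12),S(252,268)),((125,0,266),S(168,43)),
 ((-21,32,-517+4),T(562,338)),((-21,-32,-517+4),T(662,347)),((-21,32,-517+4),S(270,140)),((-21,-32,-517+4),S(316,117)),
 ((-9,32,-496),S(256,150)),((-9,-32,-496),S(300,127))]
run(obs,stand,[.59,-.09,-.1,.225])
print('pail')
obs=[((0,0,75),T(244,388.5)),((0,52,58),T(186,418)),((0,-52,58),T(308,362)),(('b',0),T(281,484)),(('b',-20),T(306,472)),(('b',20),T(256,496)),
 (('b',0),S(248,398)),(('b',-20),S(252,381)),(('b',20),S(245,414)),((0,0,75),S(150,431))]
run(obs,pail,[.55,.17,.4,.8])
E
```

```text
stand
[ 0.5918 -0.0885 -0.1389  0.2155]
top (180, 75, 12) [-0.4 -0.3]
top (70, 75, 12) [-0.5 -0.2]
top (70, -75, 12) [2.8 1. ]
top (125, 0, 266) [0.1 0.3]
side (180, 75, 12) [-2.7 -1.6]
side (70, 75, 12) [-1.   0.6]
side (70, -75, 12) [-0.  -0.4]
side (125, 0, 266) [-0.8 -0.2]
top (-21, 32, -513) [-0.1 -0.4]
top (-21, -32, -513) [0.2 0.6]
side (-21, 32, -513) [ 0.3 -0.5]
side (-21, -32, -513) [-0.6 -0.9]
side (-9, 32, -496) [1.1 1. ]
side (-9, -32, -496) [1.  0.6]
pail
[0.5546 0.1632 0.3986 0.9337]
top (0, 0, 75) [0.  0.5]
top (0, 52, 58) [-1.   0.4]
top (0, -52, 58) [0.3 0.3]
top ('b', 0) [0.3 0.4]
top ('b', -20) [0.6 0.5]
top ('b', 20) [0.1 0.2]
side ('b', 0) [-0.3 -0.3]
side ('b', -20) [-0.6  0.2]
side ('b', 20) [-0.5 -0. ]
side (0, 0, 75) [-1.1 -2. ]
```

Request:
jog_arm(commands=[{"translation": [-15, -18, -6], "turn": [0, 0, -0.05]}, {"translation": [-37, -45, -12], "turn": [0, 0, -0.12]}, {"translation": [-60, -72, -20], "turn": [0, 0, -0.19]}, {"translation": [-84, -101, -28], "turn": [0, 0, -0.27]}, {"translation": [-108, -130, -35], "turn": [0, 0, -0.35]}, {"translation": [-132, -160, -42], "turn": [0, 0, -0.43]}, {"translation": [-156, -190, -48], "turn": [0, 0, -0.51]}, {"translation": [-180, -219, -54], "turn": [0, 0, -0.58]}, {"translation": [-204, -248, -60], "turn": [0, 0, -0.66]}, {"translation": [-228, -277, -66], "turn": [0, 0, -0.73]}, {"translation": [-252, -305, -70], "turn": [0, 0, -0.81]}, {"translation": [-270, -327, -73], "turn": [0, 0, -0.87]}], claw=0.1)

```text
clock: 2.3
position: [0.4012, -0.2679, 0.3006]
ee_rot: [-3.057, 0.722, -0.002]
force: [-0.3, 0.2, -0.6]
width: 0.449
```

```bash
cat >> h.py <<'E'
def go(pos,yaw,verbose=True):
    "tool-frame shift (mm) and turn for a tool-down pose whose x axis has the given world yaw"
    s=arm.observe(); M=R.from_rotvec(s['ee_rot']).as_matrix(); c,n=np.cos(yaw),np.sin(yaw)
    D=np.array([[c,n,0],[n,-c,0],[0,0,-1.]])
    print('t',round(s['clock'],2),'pos',np.round(s['position'],4),'F',np.round(s['force'],2),'w',round(s['width']*92,1),'yaw',np.round(np.arctan2(M[1,0],M[0,0]),4))
    print('shift',np.round(M.T@(np.array(pos)-s['position'])*1e3,1),'turn',np.round(R.from_matrix(M.T@D).as_rotvec(),4))
E
python3 - <<'E'
from fit import *
go([.4842,.1336,.25],.3986)
print(tri(S(100,430)[1:],T(88,432)[1:]),tri(S(100,430)[1:],T(125,435)[1:]))
st()
E
```

```text
t 2.3 pos [ 0.4012 -0.2679  0.3006] F [-0.28  0.19 -0.6 ] w 41.3 yaw -0.4637
shift [-105.5 -396.2   50.6] turn [ 2.000e-04 -1.500e-03 -8.623e-01]
(array([0.52464234, 0.26375368, 0.15431606]), np.float64(0.0009527235721164493)) (array([0.52887923, 0.24531757, 0.13855052]), np.float64(0.01644128490976305))
{'clock': 2.3, 'position': [0.401, -0.268, 0.301], 'ee_rot': [-3.057, 0.722, -0.002], 'force': [-0.284, 0.191, -0.598], 'width': 0.449, 'joints': [0.781, 0.169, -0.351, 1.771, 0.061, 1.211, -0.051]}
[[ 0.894 -0.447  0.001]
 [-0.447 -0.894 -0.   ]
 [ 0.001 -0.    -1.   ]]
```

Request:
jog_arm(commands=[{"translation": [-6, -20, 3], "turn": [0, 0, -0.05]}, {"translation": [-15, -52, 7], "turn": [0, 0, -0.12]}, {"translation": [-24, -88, 12], "turn": [0, 0, -0.2]}, {"translation": [-34, -125, 17], "turn": [0, 0, -0.28]}, {"translation": [-44, -163, 22], "turn": [0, 0, -0.36]}, {"translation": [-54, -201, 27], "turn": [0, 0, -0.44]}, {"translation": [-64, -239, 32], "turn": [0, 0, -0.52]}, {"translation": [-74, -277, 37], "turn": [0, 0, -0.6]}, {"translation": [-84, -314, 41], "turn": [0, 0, -0.69]}, {"translation": [-94, -350, 45], "turn": [0, 0, -0.77]}, {"translation": [-101, -380, 48], "turn": [0, 0, -0.83]}, {"translation": [-105, -396, 50], "turn": [0, 0, -0.862]}], claw=0.1)

```text
clock: 3.3
position: [0.4849, 0.1333, 0.2493]
ee_rot: [-3.078, -0.622, -0.0]
force: [0.3, -0.7, -0.1]
width: 0.45
```

```bash
python3 - <<'E'
from fit import *
go([.4842,.1336,.1],.3986)
print(proj('top',arm.observe()['position']),proj('side',arm.observe()['position']))
a=arm.get_image('side')
cv2.imwrite('pics/s2.png',cv2.resize(a[190:390,200:440],None,fx=3,fy=3,interpolation=cv2.INTER_CUBIC))
E
```

```text
t 3.3 pos [0.4849 0.1333 0.2493] F [ 0.29 -0.73 -0.12] w 41.4 yaw 0.3988
shift [ -0.6  -0.3 149.3] turn [-0.0012 -0.0004  0.0002]
[[290.40810785 303.57221775]] [[348.48605899 243.4429619 ]]
```

View pics/s2.png

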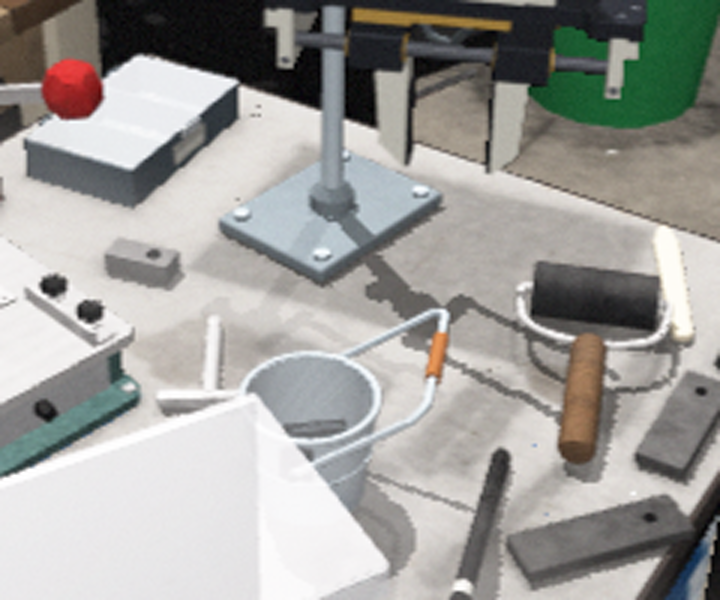

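The side view shows the finger tips at crop (408,165) and (492,172), about 2 px below my projection. That puts the bar about 3 mm higher than the fit said. Descending to cage the bar.

Request:
jog_arm(commands=[{"translation": [0, 0, 12]}, {"translation": [0, 0, 28]}, {"translation": [0, 0, 46]}, {"translation": [0, 0, 64]}, {"translation": [0, 0, 82]}, {"translation": [0, 0, 98]}, {"translation": [0, 0, 112]}, {"translation": [0, 0, 124]}, {"translation": [0, 0, 134]}, {"translation": [0, 0, 142]}, {"translation": [0, 0, 148]}, {"translation": [0, 0, 151]}], claw=0.1)

```text
schema error: expected keys translation, turn
```

```bash
python3 - <<'E'
from fit import *
go([.4842,.1336,.1],.3986)
a=arm.get_image('top');b=arm.get_image('side')
A=cv2.resize(a[235:335,240:340],None,fx=4,fy=4,interpolation=cv2.INTER_CUBIC)
B=cv2.resize(b[260:360,280:380],None,fx=4,fy=4,interpolation=cv2.INTER_CUBIC)
cv2.imwrite('pics/c3.png',np.hstack([A,B]))
E
```

```text
t 3.35 pos [0.485  0.1352 0.2491] F [ 0.46  2.74 -0.19] w 41.5 yaw 0.4017
shift [ -1.4   1.6 149.1] turn [-0.0026 -0.0008  0.0031]
```

View pics/c3.png

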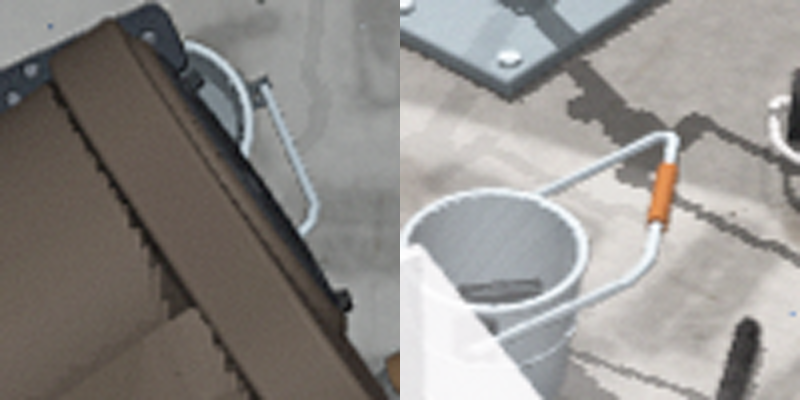

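Turn is mandatory in every row, so that call was refused and nothing moved. Repeating the descent.

Request:
jog_arm(commands=[{"translation": [0, 0, 12], "turn": [0, 0, 0]}, {"translation": [0, 0, 28], "turn": [0, 0, 0]}, {"translation": [0, 0, 46], "turn": [0, 0, 0]}, {"translation": [0, 0, 64], "turn": [0, 0, 0]}, {"translation": [0, 0, 82], "turn": [0, 0, 0]}, {"translation": [0, 0, 98], "turn": [0, 0, 0]}, {"translation": [0, 0, 112], "turn": [0, 0, 0]}, {"translation": [0, 0, 124], "turn": [0, 0, 0]}, {"translation": [0, 0, 134], "turn": [0, 0, 0]}, {"translation": [0, 0, 142], "turn": [0, 0, 0]}, {"translation": [0, 0, 148], "turn": [0, 0, 0]}, {"translation": [0, 0, 151], "turn": [0, 0, 0]}], claw=0.1)

```text
clock: 4.45
position: [0.4851, 0.129, 0.0981]
ee_rot: [3.081, 0.61, -0.001]
force: [-0.2, -0.4, 0.4]
width: 0.449
```

```bash
python3 - <<'E'
from fit import *
go([.4842,.1336,.1],.3986)
b=arm.get_image('side')
B=cv2.resize(b[230:360,280:410],None,fx=4,fy=4,interpolation=cv2.INTER_CUBIC)
cv2.imwrite('pics/c4.png',B)
E
```

```text
t 4.45 pos [0.4851 0.129  0.0981] F [-0.23 -0.42  0.36] w 41.3 yaw 0.391
shift [ 0.9 -4.6 -1.9] turn [ 0.0004  0.0006 -0.0076]
```

View pics/c4.png

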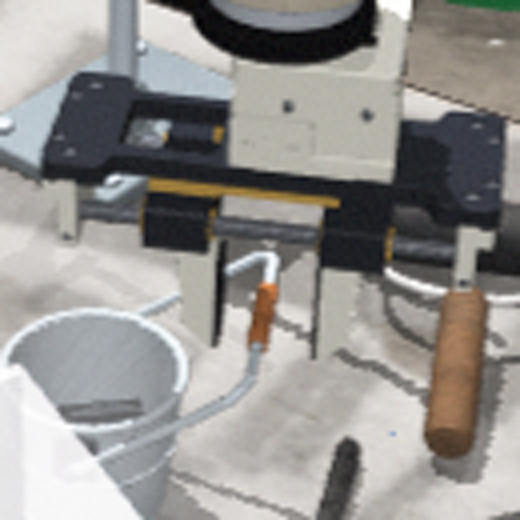

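The bar sits between the fingers at crop (264,315), near the middle. Narrowing the cage and letting it settle.

Request:
jog_arm(commands=[{"translation": [0, 0, 0], "turn": [0, 0, 0]}, {"translation": [0, 0, 0], "turn": [0, 0, 0]}, {"translation": [0, 0, 0], "turn": [0, 0, 0]}, {"translation": [0, 0, 0], "turn": [0, 0, 0]}, {"translation": [0, 0, 0], "turn": [0, 0, 0]}, {"translation": [0, 0, 0], "turn": [0, 0, 0]}], claw=0.58, grip_force=5)

```text
clock: 5.0
position: [0.4854, 0.1298, 0.0989]
ee_rot: [3.081, 0.612, 0.001]
force: [0.4, 0.1, -0.3]
width: 0.207
```

```bash
python3 - <<'E'
from fit import *
go([.5546,.1632,.134],.3986)
E
```

```text
t 5.0 pos [0.4854 0.1298 0.0989] F [ 0.45  0.11 -0.27] w 19.0 yaw 0.392
shift [ 76.7  -4.4 -35.1] turn [ 0.0001 -0.0004 -0.0066]
```

Request:
jog_arm(commands=[{"translation": [1, -0.4, -2], "turn": [0, 0, 0]}, {"translation": [3, -0.8, -4], "turn": [0, 0, 0]}, {"translation": [6, -1.2, -7], "turn": [0, 0, -0.002]}, {"translation": [9, -1.6, -10], "turn": [0, 0, -0.002]}, {"translation": [12, -2, -13], "turn": [0, 0, -0.003]}, {"translation": [16, -2.4, -16.5], "turn": [0, 0, -0.003]}, {"translation": [20, -2.8, -19.5], "turn": [0, 0, -0.004]}, {"translation": [24, -3.2, -22.3], "turn": [0, 0, -0.005]}, {"translation": [28, -3.6, -24.7], "turn": [0, 0, -0.006]}, {"translation": [32, -4, -26.9], "turn": [0, 0, -0.007]}, {"translation": [35, -4.4, -28.4], "turn": [0, 0, -0.007]}, {"translation": [37, -4.4, -29.2], "turn": [0, 0, -0.007]}], claw=0.58)

```text
clock: 6.0
position: [0.5185, 0.1485, 0.1282]
ee_rot: [-3.079, -0.623, -0.001]
force: [0.2, -0.1, 0.2]
width: 0.211
```

```bash
python3 - <<'E'
from fit import *
go([.5546,.1632,.134],.3986)
for n in('side','top'): arm.get_image(n); print(n,[(np.round(d['at'],1).tolist(),round(d['confidence'],2)) for q in('pail','bail_bar') for d in arm.landmark_of(n,q)[:2]])
b=arm.get_image('side')
B=cv2.resize(b[230:370,270:410],None,fx=4,fy=4,interpolation=cv2.INTER_CUBIC)
cv2.imwrite('pics/c5.png',B)
E
```

```text
t 6.0 pos [0.5185 0.1485 0.1282] F [ 0.23 -0.11  0.24] w 19.4 yaw 0.399
shift [39.   0.5 -5.8] turn [-0.0002 -0.0007  0.0004]
side [([329.1, 293.0], 0.75)]
top [([445.2, 313.4], 0.26), ([445.9, 315.2], 0.21)]
```

View pics/c5.png

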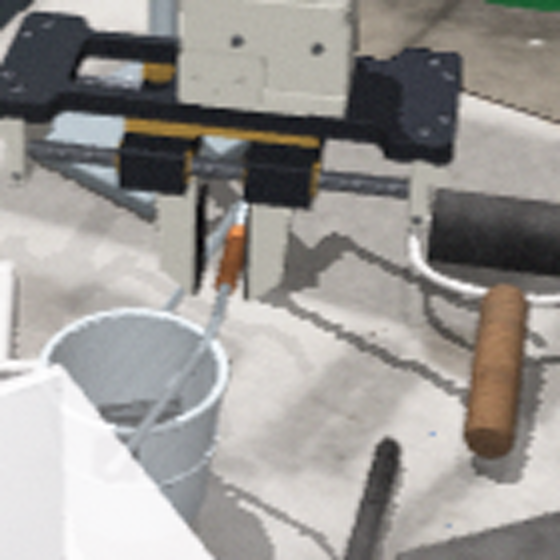

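The handle follows: grip at crop (233,258) between the pads, and the pail hasn't moved. Second half of the swing next.

Request:
jog_arm(commands=[{"translation": [2, 0, -1.2], "turn": [0, 0, 0]}, {"translation": [5, 0, -2.3], "turn": [0, 0, 0]}, {"translation": [9, 0, -3.6], "turn": [0, 0, 0]}, {"translation": [13, 0, -4.7], "turn": [0, 0, 0]}, {"translation": [17, 0, -5.5], "turn": [0, 0, 0]}, {"translation": [21, 0, -6], "turn": [0, 0, 0]}, {"translation": [25, 0, -6.4], "turn": [0, 0, 0]}, {"translation": [29, 0.5, -6.7], "turn": [0, 0, 0]}, {"translation": [33, 0.5, -7], "turn": [0, 0, 0]}, {"translation": [36, 0.5, -7], "turn": [0, 0, 0]}, {"translation": [38, 0.5, -7], "turn": [0, 0, 0]}, {"translation": [39, 0.5, -7], "turn": [0, 0, 0]}], claw=0.58)

```text
clock: 7.35
position: [0.5542, 0.1628, 0.1348]
ee_rot: [-3.079, -0.622, -0.0]
force: [-0.5, 0.3, -0.4]
width: 0.207
```

```bash
python3 - <<'E'
from fit import *
go([.5546,.1632,.134],.3986)
b=arm.get_image('side')
B=cv2.resize(b[220:370,260:410],None,fx=4,fy=4,interpolation=cv2.INTER_CUBIC)
cv2.imwrite('pics/c6.png',B)
E
```

```text
t 7.35 pos [0.5542 0.1628 0.1348] F [-0.48  0.29 -0.36] w 19.0 yaw 0.3989
shift [ 0.5 -0.2  0.8] turn [-0.0001 -0.0001  0.0003]
```

View pics/c6.png

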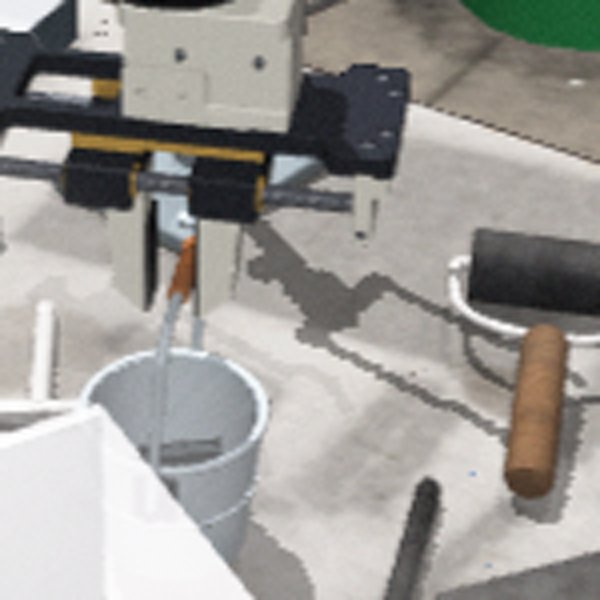

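The handle is nearly upright, with the grip at crop (183,268) between the pads. Closing on it.

Request:
jog_arm(commands=[{"translation": [0.5, 0, 0], "turn": [0, 0, 0]}, {"translation": [0.5, 0, 0], "turn": [0, 0, 0]}, {"translation": [0.5, 0, 0], "turn": [0, 0, 0]}, {"translation": [0.5, 0, 0], "turn": [0, 0, 0]}, {"translation": [0.5, 0, 0], "turn": [0, 0, 0]}, {"translation": [0.5, 0, 0], "turn": [0, 0, 0]}, {"translation": [0.5, 0, 0], "turn": [0, 0, 0]}, {"translation": [0.5, 0, 0], "turn": [0, 0, 0]}], claw=1, grip_force=25)

```text
clock: 8.07
position: [0.5543, 0.1628, 0.1349]
ee_rot: [3.079, 0.622, -0.0]
force: [-0.4, 0.5, -0.7]
width: 0.098
```

```bash
python3 - <<'E'
from fit import *
go([.5546,.1632,.134+.01],.3986)
print(arm.observe()['ft_torque'])
E
```

```text
t 8.07 pos [0.5543 0.1628 0.1349] F [-0.36  0.52 -0.65] w 9.0 yaw 0.3989
shift [ 0.4 -0.2 -9.1] turn [0.     0.0001 0.0003]
[-0.02366525 -0.09756136  0.06088117]
```

Request:
jog_arm(commands=[{"translation": [0, 0, -2], "turn": [0, 0, 0]}, {"translation": [0, 0, -6], "turn": [0, 0, 0]}, {"translation": [0, 0, -13], "turn": [0, 0, 0]}, {"translation": [0, 0, -23], "turn": [0, 0, 0]}, {"translation": [0, 0, -36], "turn": [0, 0, 0]}, {"translation": [0, 0, -51], "turn": [0, 0, 0]}, {"translation": [0, 0, -67], "turn": [0, 0, 0]}, {"translation": [0, 0, -83], "turn": [0, 0, 0]}, {"translation": [0, 0, -98], "turn": [0, 0, 0]}, {"translation": [0, 0, -110], "turn": [0, 0, 0]}, {"translation": [0, 0, -117], "turn": [0, 0, 0]}, {"translation": [0, 0, -120], "turn": [0, 0, 0]}])

```text
clock: 9.07
position: [0.5547, 0.1631, 0.2564]
ee_rot: [-3.079, -0.622, -0.003]
force: [1.3, 0.6, -6.6]
width: 0.102
```

Request:
jog_arm(commands=[{"translation": [0, 0, 0], "turn": [0, 0, 0]}, {"translation": [0, 0, 0], "turn": [0, 0, 0]}, {"translation": [0, 0, 0], "turn": [0, 0, 0]}, {"translation": [0, 0, 0], "turn": [0, 0, 0]}])

```text
clock: 9.4
position: [0.554, 0.1626, 0.2541]
ee_rot: [3.079, 0.623, -0.002]
force: [0.1, 0.1, -5.7]
width: 0.094
```

```bash
python3 - <<'E'
from fit import *
w=-.1389; x,y=.5918-.09*np.cos(w),-.0885-.09*np.sin(w); print(x,y)
go([x,y,.255],w)
print(arm.observe()['ft_torque'])
b=arm.get_image('side')
cv2.imwrite('pics/c7.png',cv2.resize(b[150:350,230:430],None,fx=3,fy=3,interpolation=cv2.INTER_CUBIC))
E
```

```text
0.5026667994925544 -0.07603915864399594
t 9.4 pos [0.554  0.1626 0.2541] F [ 0.05  0.12 -5.74] w 8.7 yaw 0.399
shift [-140.   200.    -0.8] turn [2.000e-04 1.500e-03 5.379e-01]
[-0.03611627 -0.15647546 -0.03009481]
```

View pics/c7.png

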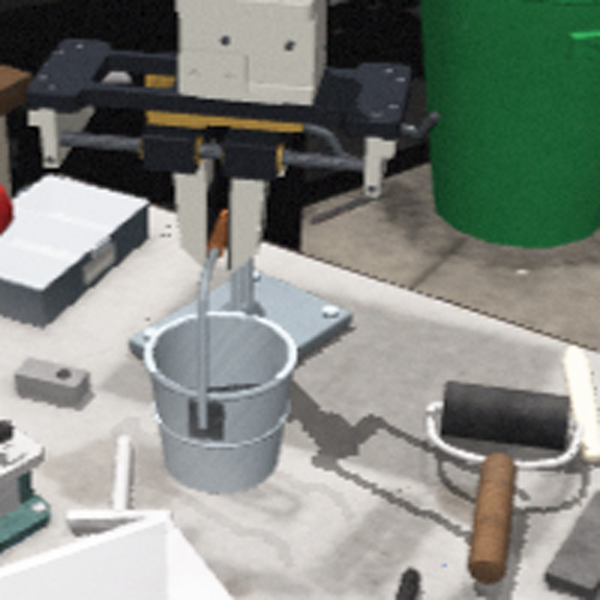

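The pail hangs from the handle at crop (220,400) and the force reads -5.7 N, which fits its weight. Carrying it round to the front of the stand.

Request:
jog_arm(commands=[{"translation": [-2, 1, 0], "turn": [0, 0, 0.01]}, {"translation": [-6, 4, -1], "turn": [0, 0, 0.03]}, {"translation": [-13, 8, -1], "turn": [0, 0, 0.05]}, {"translation": [-22, 14, -1], "turn": [0, 0, 0.08]}, {"translation": [-32, 21, -1], "turn": [0, 0, 0.11]}, {"translation": [-43, 29, -1], "turn": [0, 0, 0.14]}, {"translation": [-54, 38, -1], "turn": [0, 0, 0.17]}, {"translation": [-65, 48, -1], "turn": [0, 0, 0.2]}, {"translation": [-76, 58, -1], "turn": [0, 0, 0.23]}, {"translation": [-86, 69, -1], "turn": [0, 0, 0.26]}, {"translation": [-95, 81, -1], "turn": [0, 0, 0.29]}, {"translation": [-103, 93, -1], "turn": [0, 0, 0.32]}])

```text
clock: 10.45
position: [0.4951, 0.0354, 0.256]
ee_rot: [3.139, 0.119, 0.0]
force: [-0.1, -0.5, -6.2]
width: 0.1
```

```bash
python3 - <<'E'
from fit import *
go([.5027,-.076,.255],-.1389)
E
```

```text
t 10.45 pos [0.4951 0.0354 0.256 ] F [-0.11 -0.46 -6.18] w 9.2 yaw 0.0755
shift [ -0.8 111.7   1.1] turn [ 3.000e-04 -2.000e-04  2.144e-01]
```

Request:
jog_arm(commands=[{"translation": [0, 13, 0], "turn": [0, 0, 0.03]}, {"translation": [-1, 26, 0], "turn": [0, 0, 0.05]}, {"translation": [-1, 39, 0], "turn": [0, 0, 0.08]}, {"translation": [-1, 52, 0], "turn": [0, 0, 0.11]}, {"translation": [-1, 65, 0], "turn": [0, 0, 0.13]}, {"translation": [-1, 77, 0], "turn": [0, 0, 0.15]}, {"translation": [-1, 88, 0], "turn": [0, 0, 0.17]}, {"translation": [-1, 97, 0], "turn": [0, 0, 0.19]}, {"translation": [-1, 104, 0], "turn": [0, 0, 0.2]}, {"translation": [-1, 109, 0], "turn": [0, 0, 0.21]}, {"translation": [-1, 111, 0], "turn": [0, 0, 0.214]}, {"translation": [-1, 111.7, 0], "turn": [0, 0, 0.214]}])

```text
clock: 11.45
position: [0.5035, -0.0743, 0.2559]
ee_rot: [-3.134, 0.212, 0.0]
force: [-0.2, 0.7, -6.0]
width: 0.099
```

Request:
jog_arm(commands=[{"translation": [0, 0, 0], "turn": [0, 0, 0]}, {"translation": [0, 0, 0], "turn": [0, 0, 0]}, {"translation": [0, 0, 0], "turn": [0, 0, 0]}, {"translation": [0, 0, 0], "turn": [0, 0, 0]}, {"translation": [0, 0, 0], "turn": [0, 0, 0]}, {"translation": [0, 0, 0], "turn": [0, 0, 0]}])

```text
clock: 11.95
position: [0.5034, -0.0741, 0.2559]
ee_rot: [3.134, -0.212, 0.0]
force: [0.5, 0.4, -6.2]
width: 0.097
```

```bash
python3 - <<'E'
from fit import *
go([.5918,-.0885,.252],-.1389)
a=arm.get_image('top');b=arm.get_image('side')
A=cv2.resize(a[130:330,340:470],None,fx=3,fy=3,interpolation=cv2.INTER_CUBIC)
B=cv2.resize(b[140:340,260:400],None,fx=3,fy=3,interpolation=cv2.INTER_CUBIC)
cv2.imwrite('pics/c8.png',np.hstack([A,B[:600]]))
E
```

```text
t 11.95 pos [ 0.5034 -0.0741  0.2559] F [ 0.53  0.4  -6.19] w 8.9 yaw -0.1348
shift [89.5  2.4  3.9] turn [ 0.     -0.      0.0041]
```

View pics/c8.png

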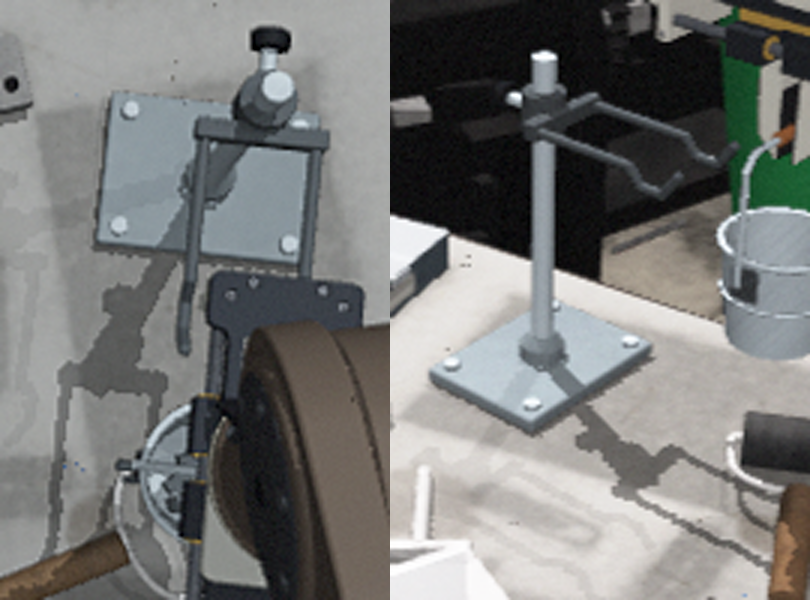

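The pail is in front of the noses: left nose tip at top crop (183,352), near and far tips at side crop (680,177) and (733,150). I'll refit the stand with these sharper points and a free side-camera offset.

```bash
python3 - <<'E'
from fit import *
T=lambda u,v:('top',u/3+340,v/3+130); S=lambda u,v:('side',(u-390)/3+260,v/3+140)
obs=[((180,75,12),T(110,92)),((70,75,12),T(95,243)),((125,0,266),T(279,85)),
 ((180,75,12),S(430,374)),((70,75,12),S(531,426)),((70,-75,12),S(652,347)),((125,0,266),S(544,55)),
 ((-21,32,-513),T(183,350)),((-21,32,-513),S(680,177)),((-21,-32,-513),S(733,150)),
 ((-9,32,-496),S(663,193)),((-9,-32,-496),S(715,163)),((9,32,-496),S(642,187)),((9,-32,-496),S(693,155))]
def f(off):
    o2=[(k,(o[0],o[1]-off[0]*(o[0]=='side'),o[2]-off[1]*(o[0]=='side'))) for k,o in obs]
    return run(o2,stand,[.59,-.09,-.13,.222])
f((0,0)); f((1.5,2.5))
E
```

```text
[ 0.5909 -0.0888 -0.1323  0.2158]
top (180, 75, 12) [0.2 0.2]
top (70, 75, 12) [0.1 0.4]
top (125, 0, 266) [-0.7  1.1]
side (180, 75, 12) [-1.8 -2.1]
side (70, 75, 12) [-0.3 -1.6]
side (70, -75, 12) [-0.  -1.9]
side (125, 0, 266) [-0.4 -0.1]
top (-21, 32, -513) [0.5 0.7]
side (-21, 32, -513) [-0.9 -0. ]
side (-21, -32, -513) [-0.1 -1.2]
side (-9, 32, -496) [-0.4  0.5]
side (-9, -32, -496) [0.7 0.2]
side (9, 32, -496) [-0.5 -0.2]
side (9, -32, -496) [1.  0.4]
[ 0.5932 -0.0884 -0.1345  0.2208]
top (180, 75, 12) [ 0.1 -0.9]
top (70, 75, 12) [-0.1 -0.7]
top (125, 0, 266) [-0.9 -0.2]
side (180, 75, 12) [-1.1  0.1]
side (70, 75, 12) [0.2 0.6]
side (70, -75, 12) [0.7 0.3]
side (125, 0, 266) [0.2 2.2]
top (-21, 32, -513) [ 0.6 -1. ]
side (-21, 32, -513) [-0.4 -0. ]
side (-21, -32, -513) [ 0.6 -1.1]
side (-9, 32, -496) [0.1 0.5]
side (-9, -32, -496) [1.3 0.3]
side (9, 32, -496) [ 0.  -0.1]
side (9, -32, -496) [1.7 0.5]
```

Request:
jog_arm(commands=[{"translation": [2, 0, 0], "turn": [0, 0, 0]}, {"translation": [7, 0.5, 0.5], "turn": [0, 0, 0]}, {"translation": [14, 1, 1], "turn": [0, 0, 0]}, {"translation": [23, 1, 1.5], "turn": [0, 0, 0]}, {"translation": [33, 1.5, 2], "turn": [0, 0, 0]}, {"translation": [44, 1.5, 2], "turn": [0, 0, 0]}, {"translation": [55, 2, 2], "turn": [0, 0, 0]}, {"translation": [66, 2, 2], "turn": [0, 0, 0]}, {"translation": [75, 2.5, 2], "turn": [0, 0, 0]}, {"translation": [82, 2.5, 2], "turn": [0, 0, 0]}, {"translation": [87, 2.5, 2], "turn": [0, 0, 0]}, {"translation": [89.5, 2.5, 2], "turn": [0, 0, 0]}])

```text
clock: 13.05
position: [0.5925, -0.0888, 0.2536]
ee_rot: [-3.134, 0.212, 0.0]
force: [0.7, 0.7, -5.8]
width: 0.098
```

Request:
jog_arm(commands=[{"translation": [0, 0, 0], "turn": [0, 0, 0]}, {"translation": [0, 0, 0], "turn": [0, 0, 0]}, {"translation": [0, 0, 0], "turn": [0, 0, 0]}, {"translation": [0, 0, 0], "turn": [0, 0, 0]}, {"translation": [0, 0, 0], "turn": [0, 0, 0]}, {"translation": [0, 0, 0], "turn": [0, 0, 0]}])

```text
clock: 13.55
position: [0.5916, -0.0888, 0.2541]
ee_rot: [3.134, -0.212, 0.0]
force: [0.4, 0.1, -6.6]
width: 0.1
```

```bash
python3 - <<'E'
from fit import *
go([.592,-.0886,.23],-.134)
print(arm.observe()['ft_torque'])
b=arm.get_image('side')
cv2.imwrite('pics/c9.png',cv2.resize(b[140:290,260:400],None,fx=4,fy=4,interpolation=cv2.INTER_CUBIC))
E
```

```text
t 13.55 pos [ 0.5916 -0.0888  0.2541] F [ 0.37  0.05 -6.59] w 9.2 yaw -0.1351
shift [ 0.3 -0.3 24.1] turn [ 0.0002 -0.0002 -0.0011]
[-0.0377946  -0.10867269  0.02761455]
```

View pics/c9.png

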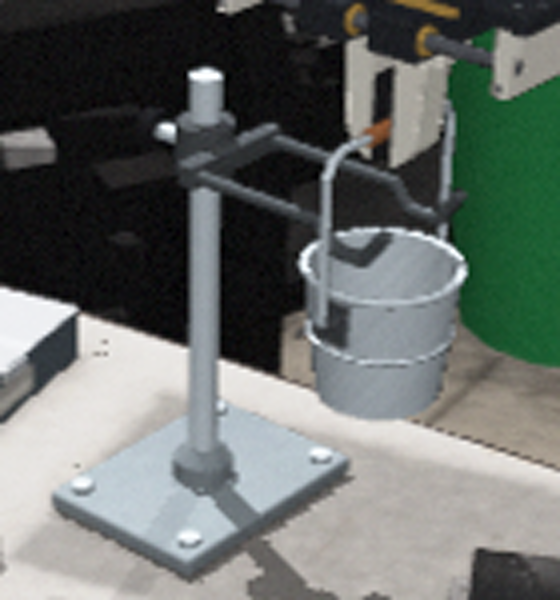

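```bash
python3 - <<'E'
from fit import *
p=arm.observe()['position']; w=-.135; v=np.array([-np.sin(w),np.cos(w),0])
S=lambda P:(proj('side',P)-[260,140])*4
for y in(-.042,-.02,0,.02,.032,.042): print(y,S(p+[0,0,.019]+y*v),S(np.array([p[0],p[1],.218+.0025])+y*v))
for s in ((.592,-.0886,-.134,.218),):
  for k in((-21,32,-513),(-9,32,-496),(9,32,-496),(-21,-32,-513),(-9,-32,-496),(9,-32,-496)): print(k,S(stand(s,k)))
E
```

```text
-0.042 [[439.70076185  98.75469255]] [[433.07893303 191.76277418]]
-0.02 [[414.49962351 111.12637099]] [[408.4186099  205.05748075]]
0 [[390.98810875 122.66858373]] [[385.42650628 217.45282809]]
0.02 [[366.88136758 134.5030035 ]] [[361.86720056 230.1539616 ]]
0.032 [[352.1221392  141.74856618]] [[347.45056367 237.92616134]]
0.042 [[339.64910763 147.87179497]] [[335.27145111 244.4920821 ]]
(-21, 32, -513) [[381.09571785 231.46870448]]
(-9, 32, -496) [[360.24586735 254.86200018]]
(9, 32, -496) [[332.06208974 244.18988465]]
(-21, -32, -513) [[455.3527942  190.89187254]]
(-9, -32, -496) [[434.2627145  213.95647056]]
(9, -32, -496) [[406.49252766 204.05293827]]
```

Vision shows the bar centred over both seats to about 2 mm, with the seat height near 219 mm. Lowering part of the way.

Request:
jog_arm(commands=[{"translation": [-0.5, 0, 1], "turn": [0, 0, 0]}, {"translation": [-1, 0, 3], "turn": [0, 0, 0]}, {"translation": [-1, 0, 6], "turn": [0, 0, 0]}, {"translation": [-1, 0, 10], "turn": [0, 0, 0]}, {"translation": [-1, 0, 14], "turn": [0, 0, 0]}, {"translation": [-1, 0, 18], "turn": [0, 0, 0]}, {"translation": [-1, 0, 22], "turn": [0, 0, 0]}, {"translation": [-1, 0, 26], "turn": [0, 0, 0]}, {"translation": [-1, 0, 29], "turn": [0, 0, 0]}, {"translation": [-1, 0, 31], "turn": [0, 0, 0]}, {"translation": [-1, 0, 32], "turn": [0, 0, 0]}, {"translation": [-1, 0, 32], "turn": [0, 0, 0]}])

```text
clock: 14.6
position: [0.5907, -0.0887, 0.2217]
ee_rot: [3.134, -0.212, -0.0]
force: [0.1, -0.2, -5.7]
width: 0.101
```

Request:
jog_arm(commands=[{"translation": [0, 0, 1], "turn": [0, 0, 0]}, {"translation": [0, 0, 2], "turn": [0, 0, 0]}, {"translation": [0, 0, 3], "turn": [0, 0, 0]}, {"translation": [0, 0, 4], "turn": [0, 0, 0]}, {"translation": [0, 0, 5], "turn": [0, 0, 0]}, {"translation": [0, 0, 6], "turn": [0, 0, 0]}, {"translation": [0, 0, 7], "turn": [0, 0, 0]}, {"translation": [0, 0, 8], "turn": [0, 0, 0]}, {"translation": [0, 0, 9], "turn": [0, 0, 0]}, {"translation": [0, 0, 10], "turn": [0, 0, 0]}, {"translation": [0, 0, 10], "turn": [0, 0, 0]}], grip_force=15)

```text
clock: 15.52
position: [0.5907, -0.0887, 0.2116]
ee_rot: [3.134, -0.212, -0.001]
force: [-0.5, -0.3, -6.7]
width: 0.104
```

Request:
jog_arm(commands=[{"translation": [0, 0, 0.5], "turn": [0, 0, 0]}, {"translation": [0, 0, 1], "turn": [0, 0, 0]}, {"translation": [0, 0, 1.5], "turn": [0, 0, 0]}, {"translation": [0, 0, 2], "turn": [0, 0, 0]}, {"translation": [0, 0, 2.5], "turn": [0, 0, 0]}, {"translation": [0, 0, 3], "turn": [0, 0, 0]}, {"translation": [0, 0, 3.5], "turn": [0, 0, 0]}, {"translation": [0, 0, 4], "turn": [0, 0, 0]}, {"translation": [0, 0, 4], "turn": [0, 0, 0]}])

```text
clock: 16.27
position: [0.5907, -0.0887, 0.2078]
ee_rot: [3.134, -0.212, -0.0]
force: [0.4, -0.6, -5.5]
width: 0.106
```

Request:
jog_arm(commands=[{"translation": [0, 0, 0.5], "turn": [0, 0, 0]}, {"translation": [0, 0, 1], "turn": [0, 0, 0]}, {"translation": [0, 0, 1.5], "turn": [0, 0, 0]}, {"translation": [0, 0, 2], "turn": [0, 0, 0]}, {"translation": [0, 0, 2], "turn": [0, 0, 0]}, {"translation": [0, 0, 2], "turn": [0, 0, 0]}])

```text
clock: 16.77
position: [0.5908, -0.0887, 0.2059]
ee_rot: [3.134, -0.212, -0.0]
force: [-0.5, 0.4, -6.0]
width: 0.102
```

Request:
jog_arm(commands=[{"translation": [0, 0, 0.5], "turn": [0, 0, 0]}, {"translation": [0, 0, 1], "turn": [0, 0, 0]}, {"translation": [0, 0, 1.5], "turn": [0, 0, 0]}, {"translation": [0, 0, 1.5], "turn": [0, 0, 0]}, {"translation": [0, 0, 1.5], "turn": [0, 0, 0]}])

```text
clock: 17.18
position: [0.5907, -0.0887, 0.2044]
ee_rot: [3.134, -0.212, -0.0]
force: [-0.8, 0.0, -6.6]
width: 0.103
```

Request:
jog_arm(commands=[{"translation": [0, 0, 0.5], "turn": [0, 0, 0]}, {"translation": [0, 0, 1], "turn": [0, 0, 0]}, {"translation": [0, 0, 1.5], "turn": [0, 0, 0]}, {"translation": [0, 0, 1.5], "turn": [0, 0, 0]}, {"translation": [0, 0, 1.5], "turn": [0, 0, 0]}])

```text
clock: 17.6
position: [0.5908, -0.0887, 0.2029]
ee_rot: [3.134, -0.212, -0.0]
force: [0.3, 0.3, -6.6]
width: 0.102
```

Request:
jog_arm(commands=[{"translation": [0, 0, 0.5], "turn": [0, 0, 0]}, {"translation": [0, 0, 1], "turn": [0, 0, 0]}, {"translation": [0, 0, 1.5], "turn": [0, 0, 0]}, {"translation": [0, 0, 1.5], "turn": [0, 0, 0]}, {"translation": [0, 0, 1.5], "turn": [0, 0, 0]}])

```text
clock: 18.02
position: [0.5907, -0.0887, 0.2013]
ee_rot: [-3.134, 0.212, 0.0]
force: [0.1, 0.2, -6.1]
width: 0.101
```

Request:
jog_arm(commands=[{"translation": [0, 0, 0.5], "turn": [0, 0, 0]}, {"translation": [0, 0, 1], "turn": [0, 0, 0]}, {"translation": [0, 0, 1.5], "turn": [0, 0, 0]}, {"translation": [0, 0, 1.5], "turn": [0, 0, 0]}, {"translation": [0, 0, 1.5], "turn": [0, 0, 0]}])

```text
clock: 18.43
position: [0.5908, -0.0887, 0.2]
ee_rot: [3.134, -0.212, 0.0]
force: [-0.1, -0.2, -4.5]
width: 0.102
```

Request:
jog_arm(commands=[{"translation": [0, 0, 0.3], "turn": [0, 0, 0]}, {"translation": [0, 0, 0.5], "turn": [0, 0, 0]}, {"translation": [0, 0, 0.5], "turn": [0, 0, 0]}, {"translation": [0, 0, 0.5], "turn": [0, 0, 0]}])

```text
clock: 18.77
position: [0.5909, -0.0887, 0.1997]
ee_rot: [3.134, -0.212, 0.001]
force: [-1.1, -0.0, -1.1]
width: 0.102
```

Request:
jog_arm(commands=[{"translation": [0, 0, 0.2], "turn": [0, 0, 0]}, {"translation": [0, 0, 0.2], "turn": [0, 0, 0]}, {"translation": [0, 0, 0.2], "turn": [0, 0, 0]}, {"translation": [0, 0, 0.2], "turn": [0, 0, 0]}])

```text
clock: 19.1
position: [0.5909, -0.0886, 0.1995]
ee_rot: [3.134, -0.212, 0.001]
force: [-2.0, 0.5, 2.7]
width: 0.101
```

```bash
python3 - <<'E'
from fit import *
go([.592,-.0886,.23],-.134); print(arm.observe()['ft_torque'])
b=arm.get_image('side')
cv2.imwrite('pics/c10.png',cv2.resize(b[140:290,260:400],None,fx=4,fy=4,interpolation=cv2.INTER_CUBIC))
E
```

```text
t 19.1 pos [ 0.5909 -0.0886  0.1995] F [-1.98  0.48  2.68] w 9.3 yaw -0.1351
shift [  1.1  -0.2 -30.5] turn [ 0.0001 -0.0004 -0.0011]
[-0.05141574  0.42070738 -0.00199876]
```

View pics/c10.png

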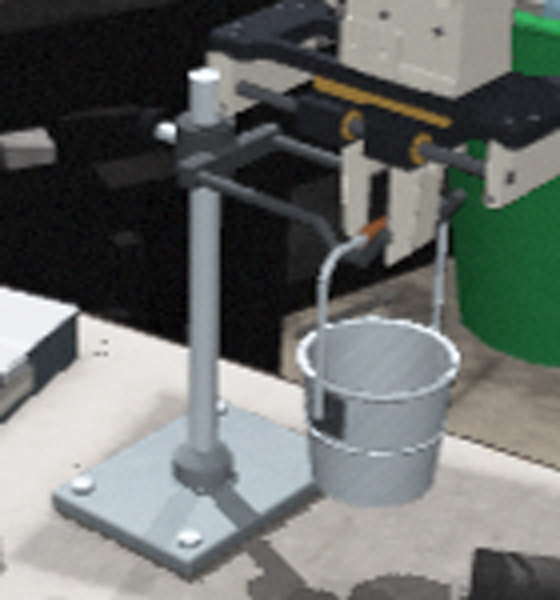

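The hook is bearing the weight, but the bar crosses the near prong at crop (345,243), towards the rear of the seat. There is also a -2 N sideways force, so it may be on the rear slope. I'll lift 3 mm, shift 4 mm forward and lower again.

Request:
jog_arm(commands=[{"translation": [0, 0, -1], "turn": [0, 0, 0]}, {"translation": [0, 0, -2.5], "turn": [0, 0, 0]}, {"translation": [-1, 0, -4], "turn": [0, 0, 0]}, {"translation": [-2.5, 0, -4], "turn": [0, 0, 0]}, {"translation": [-4, 0, -4], "turn": [0, 0, 0]}, {"translation": [-4, 0, -4], "turn": [0, 0, 0]}, {"translation": [-4, 0, -3], "turn": [0, 0, 0]}, {"translation": [-4, 0, -2], "turn": [0, 0, 0]}, {"translation": [-4, 0, -1.5], "turn": [0, 0, 0]}, {"translation": [-4, 0, -1.5], "turn": [0, 0, 0]}, {"translation": [-4, 0, -1.5], "turn": [0, 0, 0]}])

```text
clock: 20.07
position: [0.5868, -0.0881, 0.2006]
ee_rot: [-3.134, 0.212, 0.0]
force: [-0.1, -0.7, -7.0]
width: 0.103
```

Request:
jog_arm(commands=[{"translation": [0, 0, 0.3], "turn": [0, 0, 0]}, {"translation": [0, 0, 0.6], "turn": [0, 0, 0]}, {"translation": [0, 0, 0.6], "turn": [0, 0, 0]}, {"translation": [0, 0, 0.6], "turn": [0, 0, 0]}])

```text
clock: 20.4
position: [0.5868, -0.0881, 0.2002]
ee_rot: [3.134, -0.212, 0.0]
force: [-0.1, -0.2, -4.5]
width: 0.1
```

Request:
jog_arm(commands=[{"translation": [0, 0, 0.3], "turn": [0, 0, 0]}, {"translation": [0, 0, 0.6], "turn": [0, 0, 0]}, {"translation": [0, 0, 0.6], "turn": [0, 0, 0]}, {"translation": [0, 0, 0.6], "turn": [0, 0, 0]}])

```text
clock: 20.73
position: [0.587, -0.0881, 0.1998]
ee_rot: [3.134, -0.212, 0.001]
force: [-1.3, -0.0, -2.4]
width: 0.102
```

Contact came at the same height (TCP 0.200) 4 mm apart, so the bar is on the flat seat. Settling the last bit.

Request:
jog_arm(commands=[{"translation": [0, 0, 0.3], "turn": [0, 0, 0]}, {"translation": [0, 0, 0.3], "turn": [0, 0, 0]}, {"translation": [0, 0, 0.3], "turn": [0, 0, 0]}, {"translation": [0, 0, 0.3], "turn": [0, 0, 0]}])

```text
clock: 21.07
position: [0.587, -0.0881, 0.1996]
ee_rot: [3.134, -0.212, 0.001]
force: [-2.2, -0.7, 1.7]
width: 0.102
```

The force is now +1.7 N, so the hook carries the whole pail. Releasing gently.

Request:
jog_arm(commands=[{"translation": [0, 0, 0], "turn": [0, 0, 0]}, {"translation": [0, 0, 0], "turn": [0, 0, 0]}, {"translation": [0, 0, 0], "turn": [0, 0, 0]}, {"translation": [0, 0, 0], "turn": [0, 0, 0]}, {"translation": [0, 0, 0], "turn": [0, 0, 0]}, {"translation": [0, 0, 0], "turn": [0, 0, 0]}, {"translation": [0, 0, 0], "turn": [0, 0, 0]}, {"translation": [0, 0, 0], "turn": [0, 0, 0]}], claw=0.35)

```text
clock: 21.73
position: [0.5868, -0.0881, 0.1992]
ee_rot: [3.134, -0.212, 0.0]
force: [0.1, -0.8, 0.6]
width: 0.327
```

```bash
python3 - <<'E'
from fit import *
go([.592,-.0886,.23],-.134)
b=arm.get_image('side')
cv2.imwrite('pics/c11.png',cv2.resize(b[140:290,260:400],None,fx=4,fy=4,interpolation=cv2.INTER_CUBIC))
E
```

```text
t 21.73 pos [ 0.5868 -0.0881  0.1992] F [ 0.09 -0.83  0.61] w 30.1 yaw -0.1351
shift [  5.2  -0.2 -30.8] turn [ 0.     -0.     -0.0011]
```

View pics/c11.png

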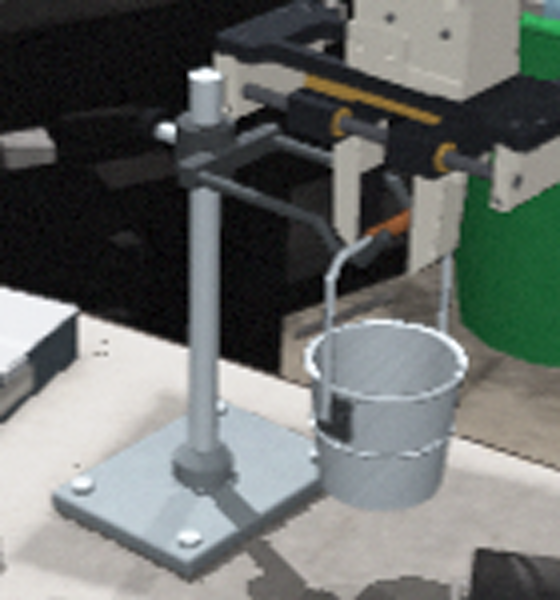

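The pail hangs freely with both pads clear of the grip at crop (390,222), and the force is about 0. Retracting straight up, then back.

Request:
jog_arm(commands=[{"translation": [0, 0, -2], "turn": [0, 0, 0]}, {"translation": [0, 0, -6], "turn": [0, 0, 0]}, {"translation": [0, 0, -12], "turn": [0, 0, 0]}, {"translation": [0, 0, -20], "turn": [0, 0, 0]}, {"translation": [0, 0, -30], "turn": [0, 0, 0]}, {"translation": [0, 0, -42], "turn": [0, 0, 0]}, {"translation": [0, 0, -54], "turn": [0, 0, 0]}, {"translation": [0, 0, -66], "turn": [0, 0, 0]}, {"translation": [0, 0, -78], "turn": [0, 0, 0]}, {"translation": [0, 0, -88], "turn": [0, 0, 0]}, {"translation": [0, 0, -96], "turn": [0, 0, 0]}, {"translation": [0, 0, -100], "turn": [0, 0, 0]}])

```text
clock: 22.78
position: [0.5873, -0.0881, 0.301]
ee_rot: [3.134, -0.212, 0.003]
force: [0.2, -0.1, -0.8]
width: 0.323
```

Request:
jog_arm(commands=[{"translation": [-5, 0, 0], "turn": [0, 0, 0]}, {"translation": [-15, 0, 0], "turn": [0, 0, 0]}, {"translation": [-30, 0, 0], "turn": [0, 0, 0]}, {"translation": [-48, 0, 0], "turn": [0, 0, 0]}, {"translation": [-66, 0, 0], "turn": [0, 0, 0]}, {"translation": [-84, 0, 0], "turn": [0, 0, 0]}, {"translation": [-102, 0, 0], "turn": [0, 0, 0]}, {"translation": [-116, 0, 0], "turn": [0, 0, 0]}, {"translation": [-126, 0, 0], "turn": [0, 0, 0]}, {"translation": [-132, 0, 0], "turn": [0, 0, 0]}, {"translation": [-135, 0, 0], "turn": [0, 0, 0]}, {"translation": [-135, 0, 0], "turn": [0, 0, 0]}])

```text
clock: 23.78
position: [0.4527, -0.07, 0.2992]
ee_rot: [3.134, -0.212, -0.0]
force: [1.0, -0.0, -0.3]
width: 0.325
```

```bash
python3 - <<'E'
from fit import *
import time
go([.592,-.0886,.23],-.134)
r=[]
for i in range(2):
    arm.get_image('side')
    for q in('bail_bar','pail'): print(q,[(np.round(d['at'],1).tolist(),round(d['confidence'],2)) for d in arm.landmark_of('side',q)[:1]])
print('expect bar',proj('side',[.5885,-.0885,.2187]),'pail',proj('side',[.5885,-.0885,.0657]))
arm.get_image('top')
for q in('bail_bar','pail','brayer','marker_black','quoin_key','bone_folder','loupe'): print(q,[(np.round(d['at'],1).tolist(),round(d['confidence'],2)) for d in arm.landmark_of('top',q)[:1]],[np.round(d['box']).tolist() for d in arm.trace('top',q)[:1]])
E
```

```text
t 23.78 pos [ 0.4527 -0.07    0.2992] F [ 0.98 -0.01 -0.27] w 29.9 yaw -0.1353
shift [140.6  -0.4  69.2] turn [ 0.0003 -0.     -0.0013]
bail_bar [([355.9, 195.9], 0.61)]
pail [([354.9, 259.1], 0.93)]
bail_bar [([358.9, 195.1], 0.57)]
pail [([357.6, 258.6], 0.7)]
expect bar [[357.56697647 195.59031446]] pail [[353.80389068 258.2251281 ]]
bail_bar [([416.6, 238.3], 0.54)] [[381.0, 235.0, 72.0, 11.0]]
pail [([406.3, 248.5], 0.77)] [[381.0, 222.0, 67.0, 44.0]]
brayer [([375.9, 311.3], 0.71)] [[336.0, 276.0, 75.0, 60.0]]
marker_black [([298.6, 320.5], 0.87)] [[267.0, 310.0, 62.0, 26.0]]
quoin_key [([311.5, 203.8], 0.77)] [[289.0, 191.0, 42.0, 42.0]]
bone_folder [] [[370.0, 137.0, 80.0, 112.0]]
loupe [([223.7, 316.6], 0.83)] [[214.0, 305.0, 20.0, 19.0]]
```

The bar and pail show where they should be and the bystanders haven't moved. Handing in.

```bash
python3 -c "
from h import *
print(arm.sign_off()); print(arm.observe()['clock'])"
```

```text
the job is handed in; nothing more can be done
None
the job is handed in; nothing more can be done
```

The pail is hanging on the double hook with its handle across both prongs, and the job is handed in at about 24 s of the 72 s allowed. I swung the handle upright inside loosely closed fingers with the pail standing where it was. Then I gripped the handle, lifted the pail, came in from the stand's front and lowered in small steps until the hook took the weight.

- **Hook load:** just before release the wrist force was +1.7 N. Against about 6 N hanging, that puts roughly 8 N on the hook; the peak was about 9 N, on the first touchdown, against the 20 N limit.
- **Second touchdown:** the first one looked towards the rear of the seat and showed a 2 N sideways force. I lifted, moved 4 mm forward and lowered again. Contact came at the same height, so the bar is on the flat seat, although the 2 N sideways force appeared again until I let go.
- **Position after release:** the trained networks found the crossbar and the pail within about 4 px of where they should be. The gripper was clear, with the wrist force near zero.
- **Other things on the bench:** the brayer, marker and loupe showed where they started, and the quoin key's outline was also unmoved. The last look did not find the bone folder: its landmark was missing and its outline was a false match on the stand. The arm never went near it.
- **Limits of the checks:** the side camera read about 2 px low against the arm, and the height fits (216 to 221 mm) differed by 5 mm. Contact put the seat top at about 216 mm. The last picture I viewed myself was taken just after the fingers opened; everything after that rests on the networks and the force readings.

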